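Find the concealed catch and open the battery flap

TASK

Open the battery flap in the top of the low grey control box on the doughnut counter. Its catch hides behind one of the four identical square pads recessed in a row in the box's top, so feel across them with closed fingertips, pressing without force until you find the one that gives, and push that one right in: the flap springs ajar. Then push the flap up and over with the outside of the fingers until it lies back fully open; press and push gently, pinch or lift nothing, and leave the mug, the glass shaker and the tongs where they are.

Things in the scene. Friction and masses are not known exactly. Their poses are not given: they have to be found in the camera images.
- housing: Fixed grey box, 190 (x) x 290 (y) x 50 mm high. Origin: centre of its underside; z up, x from the row of recesses towards the flap's hinge, y along the row. Four 50 mm square recesses in its flat top (see recess_1 to 4), each with a like-looking grey pad: three are rigid, one, anywhere in the row, is the spring-loaded catch. A 34 mm wide flat strip lies between recesses and flap.
- recess_1 (a point): Centre of the mouth of the first (box y = -96 mm) of the four square recesses, level with the box's top face: 50 x 50 mm, straight walls, the pad in it 2 mm below the top face, filling the recess but for 1 mm all round. The other recesses follow at 64 mm steps along the box's y. Axes are the box's. Not all pads are rigid: see catch.
- recess_2 (a point): Centre of the mouth of the second (box y = -32 mm) of the four square recesses, level with the box's top face: 50 x 50 mm, straight walls, the pad in it 2 mm below the top face, filling the recess but for 1 mm all round. The other recesses follow at 64 mm steps along the box's y. Axes are the box's. Not all pads are rigid: see catch.
- recess_3 (a point): Centre of the mouth of the third (box y = +32 mm) of the four square recesses, level with the box's top face: 50 x 50 mm, straight walls, the pad in it 2 mm below the top face, filling the recess but for 1 mm all round. The other recesses follow at 64 mm steps along the box's y. Axes are the box's. Not all pads are rigid: see catch.
- recess_4 (a point): Centre of the mouth of the fourth (box y = +96 mm) of the four square recesses, level with the box's top face: 50 x 50 mm, straight walls, the pad in it 2 mm below the top face, filling the recess but for 1 mm all round. The other recesses follow at 64 mm steps along the box's y. Axes are the box's. Not all pads are rigid: see catch.
- catch (a joint): Travel of the one pad that gives, wherever it is in the row: 0 out, 0.006 m fully pressed straight down. It springs back when let go. Starts to give at 1.5 N, fully in at about 4.5 N. The flap is let go at about 0.004 m and stays free once it has sprung up.
- flap (a joint): Flap angle: 0 shut, flush with the box's top (held by the catch); about 1.1 rad when sprung ajar by itself; 1.57 upright; 2.1 fully open, leaning back against its stop away from the recesses. It swings lightly damped: let go short of upright it falls back to ajar, within about 0.15 rad of upright it may stay, farther over (past 1.75) it falls to its stop.
- flap_edge (a point): Middle of the flap's free edge, at its upper face, moving with the flap: a grey plate 50 mm from hinge to free edge, 120 mm along the box's y, 6 mm thick, about 70 g. Shut, this point is at the box's x = +6 mm on the centre line; ajar, it is about 45 mm above the box's top and can be pushed from the recess side, towards the box's +x.
- flap_hinge (a point): Fixed point on the flap's hinge line, mid-length, in the box's top face at box x = +56 mm, y = 0. The hinge line runs along the box's y.
- mug: Loose white mug, 80 mm across, 90 mm high, with a handle, standing on the counter to one side of the box. Origin: centre of its underside. To be left alone.
- shaker: Loose glass jar-shaped sugar shaker with a steel cap, 60 mm across, 110 mm high, standing to the other side of the box. Origin: centre of its underside. To be left alone.
- tongs: Loose steel tongs, 220 mm long (along their x), 60 mm wide, 12 mm thick, lying on the counter beyond the box. Origin: on the counter under their middle. To be left alone.
There are look-alikes about, which are no part of the job. What is shaped like the part that bears catch but green or purple is not meant.

How it is judged:
By the outcome, as a careful person would: the job done as asked, in the order asked, and still so for the second after the job is handed in, with the robot touching nothing.
It also fails if it takes over 56 s, if anything falls off the work surface, if the arm or the gripper's body presses on something with over 40 N, if the wrist force passes 120 N, or if a joint passes its speed limit or range.

ROBOT

A 6-joint arm with a two-finger parallel gripper is mounted at the origin on the work surface. World frame = base frame: x ahead of the robot, y to its left, z up, the work surface at z = 0. Lengths are in m, angles in rad, forces in N, time in s.
With the tool pointing down it reaches from about 0.35 to 0.975 m from the base axis. Payload 4.9 kg.
Tool frame: the origin (TCP) lies midway between the tips of the shut fingers; the grasp point (between the pads) lies 19 mm behind it (bot.grasp_offset is the z of the grasp point in the tool frame, in m); z points along the fingers, y is the direction in which the jaws open and shut (so a half turn about z gives the same grasp; the last joint's range is limited). The gripper opens to 85 mm and grips with 20 to 120 N. Pads are 22 mm wide; open, the fingers measure 114 mm over their backs; the gripper's body (76 mm by 85 mm) begins 54 mm behind the grasp point. The pads swing forward as they close: fully open they stand 13 mm farther back than shut.
Start: joints at [-1.451, 0.053, 1.613, -0, 1.476, -0.119], TCP at [0.148, -0.607, 0.231] pointing down, gripper open.
Joint ranges: [-3.01, 3.01], [-1.01, 2.22], [0.06, 2.58], [-1.02, 4.17], [0.09, 2.62], [-3.14, 3.14]. Speed limits (rad/s): [2.57, 2.57, 3.14, 3.14, 3.14, 3.14].

INTERFACE

Orientations are given as a unit quaternion [w, x, y, z].
In Python, from cell import bot gives the robot as it stands.
- The arm moves only by the shell command python3 -m pendant 'ROWS' [FORCE]. ROWS is JSON, one flat list of numbers, 7 for each row, row after row: the turn, a rotation vector about the tool's x, y, z in degrees, then the shift along the tool's x, y, z in cm, then the closure in counts, from 0 (fully open) to 255 (shut). In form: [ax, ay, az, x, y, z, jaw, ax, ay, az, x, y, z, jaw, ...]. A call has exactly 5 rows; each row shifts and turns the commanded pose from where the row before left it, along the tool's axes as they then stand; what a row does not reach is not made up. A row lasts 1/12 s, in which the tool goes at most 41.7 mm and 7.16 degrees, less where a joint would pass 70% of its speed; a pose out of reach is approached as far as the arm can. A call with a gripper value outside its range is refused whole. The fingers move at their own pace and stop on an object; FORCE is the grip in N (left out, the last holds). Time passes only in rows, so rows that do not move let the fingers close, or fill a call up. It gives the time, the measured TCP pose, the force and the opening at its end, in the units of the state.
- bot.state(): the state, without advancing time (a new reading comes with each control period).
- bot.read_camera(name): name is "side" or "top"; returns the picture (420x560x3 uint8, blue, green, red); there is no depth.
- bot.camera_info(name): a dict with "fovy" (degrees; the focal length in pixels is half the picture's height over the tangent of half this angle, whatever the lens; pixels are square), "cx", "cy" (the principal point, pixels), "R" (3x3) and "t" (3): a world point X has camera coordinates R X + t. Camera axes: x right, y down, z forward; pixel columns grow to the right and rows downward; lengths in m; the calibration is good to about 2 mm. A picture is of the moment at which its call begins. camera_info takes no time and is no camera call.
- bot.job_done(): hands the job in, once; it reports no verdict.
The state is a dict: "time": time; "joints": joint angles; "qd": joint speeds; "joint_efforts": joint torques, N m; "tcp_pos": TCP position; "eef_rot": TCP orientation; "wrist_force": force on the tool from outside, world axes, zero at the start; "torque": the same for the moment, N m; "opening": finger opening in m.
Only numpy, scipy, OpenCV 4.12 (cv2) and the standard library are available. Lean on these libraries where they do the work, as an engineer would, in place of code of your own. Each camera call takes 0.05 s, during which the arm holds its last target.

## Working session

There is one attempt and no reset: what is moved stays moved. The work goes in short steps, Python scripts to look and compute and a shell command to move; the robot and the scene stay as the last step left them, time stands still between calls to the robot, and variables do not carry over. Pictures are saved under pics/ and viewed, and the job is handed in when it is done.

```bash
mkdir -p pics; ls; python3 - <<'E'
from cell import bot
import cv2
print(bot.state())
for n in ("top","side"):
    cv2.imwrite(f"pics/{n}0.png",bot.read_camera(n)); print(n,bot.camera_info(n))
E
```

```text
pics
{'time': 0.0, 'joints': array([-1.45100960e+00,  5.33297062e-02,  1.61431040e+00,  2.29717751e-05,
        1.47597759e+00, -1.19002690e-01]), 'qd': array([-0.0004747 , -0.00021407, -0.00024056,  0.00057835,  0.00093274,
        0.00043673]), 'joint_efforts': array([ 5.34048650e-04, -3.93683302e+01, -3.70172238e+01, -9.22993377e-05,
        7.24524551e-03, -1.15920867e-05]), 'tcp_pos': array([ 0.14775916, -0.60664155,  0.23007004]), 'eef_rot': array([-1.01252814e-03,  9.92880536e-01,  1.19110097e-01,  1.10362560e-05]), 'wrist_force': array([ 0.18294542, -0.35535909,  0.19260476]), 'torque': array([ 0.01430123, -0.06942235, -0.03801315]), 'opening': 0.08513273401198916}
top {'fovy': 46.48011869413391, 'cx': 277.66745710478295, 'cy': 213.41837733811994, 'R': array([[ 0.01335357, -0.99988582,  0.00707248],
       [-0.99872723, -0.01368148, -0.04854622],
       [ 0.04863744, -0.00641522, -0.9987959 ]]), 't': array([0.02145634, 0.53491898, 0.96141272])}
side {'fovy': 55.14323398459476, 'cx': 270.1414775839769, 'cy': 206.36500976992045, 'R': array([[ 0.95913389, -0.28291063, -0.00487445],
       [-0.1543504 , -0.50869082, -0.84700036],
       [ 0.23714582,  0.81313912, -0.53156997]]), 't': array([-0.51169814,  0.1523284 ,  0.76012531])}
```

View pics/top0.png

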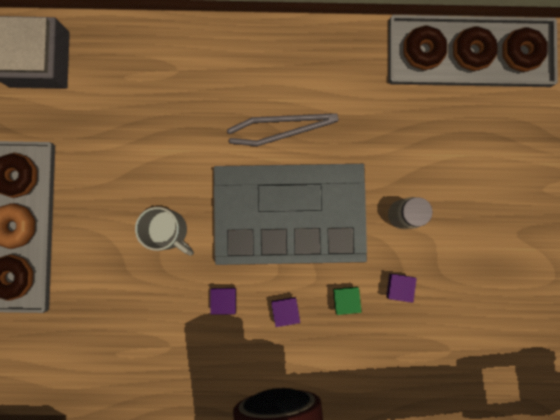

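View pics/side0.png

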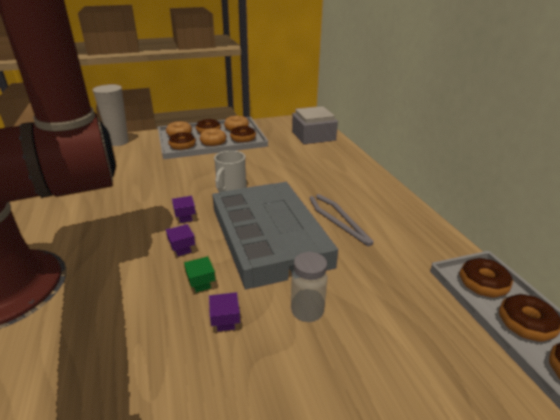

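```bash
python3 - <<'E'
import cv2
a=cv2.imread("pics/top0.png")[150:280,195:385]; cv2.imwrite("pics/topz.png",cv2.convertScaleAbs(cv2.resize(a,None,fx=4.2,fy=4.2,interpolation=cv2.INTER_CUBIC),alpha=1.8))
a=cv2.imread("pics/side0.png")[175:290,200:340]; cv2.imwrite("pics/sidez.png",cv2.convertScaleAbs(cv2.resize(a,None,fx=5,fy=5,interpolation=cv2.INTER_CUBIC),alpha=1.5))
E
```

```text
(no output)
```

View pics/topz.png

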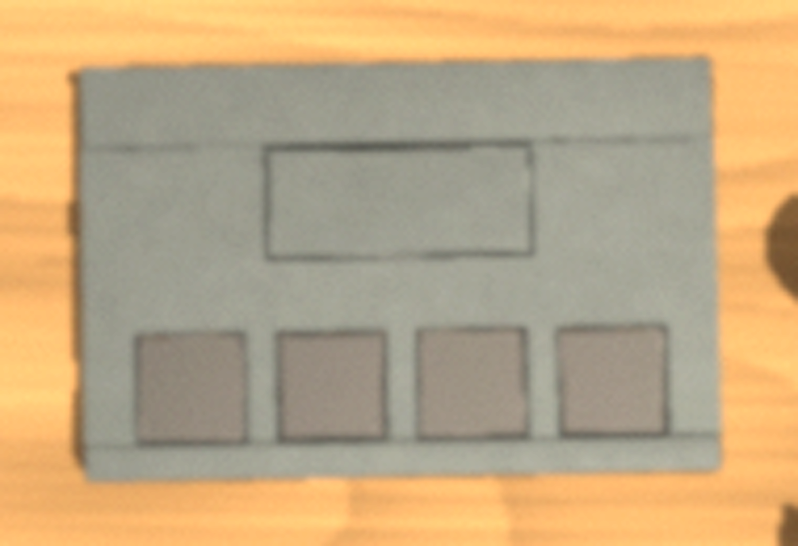

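View pics/sidez.png

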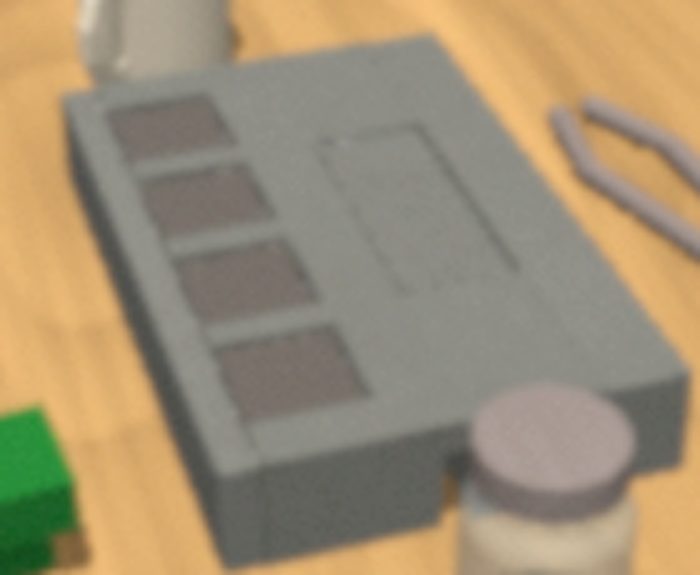

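```bash
cat > fit.py <<'E'
import numpy as np
from cell import bot
from scipy.optimize import least_squares
def proj(n,X):
    c=bot.camera_info(n);f=210/np.tan(np.radians(c['fovy'])/2)
    p=np.atleast_2d(X)@np.array(c['R']).T+c['t']
    return p[:,:2]/p[:,2:]*f+[c['cx'],c['cy']]
def ray(n,uv,z):
    c=bot.camera_info(n);f=210/np.tan(np.radians(c['fovy'])/2);R=np.array(c['R'])
    d=R.T@np.array([(uv[0]-c['cx'])/f,(uv[1]-c['cy'])/f,1]);o=-R.T@c['t']
    return o+d*(z-o[2])/d[2]
E
python3 - <<'E'
from fit import *
B=[(.095,.145,.05),(.095,-.145,.05),(-.095,-.145,.05),(-.095,.145,.05)]
F=[(.056,.06,.05),(.056,-.06,.05),(.006,-.06,.05),(.006,.06,.05)]
P=[(-.053,y,.049) for y in (.096,.032,-.032,-.096)]
M=np.array(B+F+P)
top=np.array([(80,70),(710,58),(719,467),(86,478),(265,147),(530,144),(533,254),(268,258),(191,386),(332,384),(472,382),(613,380)])/4.2+[195,150]
side=np.array([(435,37),(685,372),(228,470),(65,97),(420,122),(520,272),(405,293),(320,137),(170,128),(208,198),(247,280),(293,371)])/5+[200,175]
top-=.38;side-=.4
def W(p): c,s=np.cos(p[3]),np.sin(p[3]); return M@np.array([[c,-s,0],[s,c,0],[0,0,1]]).T+[p[0],p[1],p[2]]
for nm in (("top",),("side",),("top","side")):
    r=lambda p:np.concatenate([(proj(n,W(p))-(top if n=="top" else side)).ravel() for n in nm])
    s=least_squares(r,[.5,0,0,0],loss='soft_l1');print(nm,s.x.round(4),np.abs(s.fun).mean().round(2))
print(s.fun.reshape(-1,2).round(1).tolist())
w=W(s.x);print(w[4:].round(4))
for p in [(159,222),(415,212)]: print(ray("top",p,.09))
E
```

```text
('top',) [ 0.5335  0.0055 -0.0056  0.0305] 0.3
('side',) [ 0.5357  0.0177 -0.0081  0.0318] 0.58
('top', 'side') [5.33e-01 5.90e-03 3.00e-04 3.09e-02] 0.55
[[-0.3, -0.9], [0.3, -0.5], [0.8, 1.0], [-0.6, 1.2], [0.2, 0.3], [-0.5, -0.1], [-0.6, -0.3], [-0.1, -0.2], [-0.1, 0.5], [-0.2, 0.4], [-0.1, 0.3], [-0.2, 0.2], [0.5, -1.5], [2.8, -0.3], [-1.4, 1.0], [-0.5, -1.3], [0.4, 0.7], [0.2, -0.8], [0.4, -0.4], [-0.3, 1.4], [0.7, 0.1], [0.2, 0.5], [0.3, 0.3], [0.1, 0.5]]
[[ 0.5871  0.0676  0.0503]
 [ 0.5908 -0.0524  0.0503]
 [ 0.5408 -0.0539  0.0503]
 [ 0.5371  0.066   0.0503]
 [ 0.477   0.1002  0.0493]
 [ 0.479   0.0362  0.0493]
 [ 0.481  -0.0278  0.0493]
 [ 0.483  -0.0917  0.0493]]
[0.51213122 0.24610674 0.09      ]
[ 0.53689522 -0.22324883  0.09      ]
```

```bash
python3 -m pendant '[0,0,6,0,0,0,255, 0,0,5.9,0,0,0,255, 0,0,0,0,0,0,255, 0,0,0,0,0,0,255, 0,0,0,0,0,0,255]' 20; cat > to.py <<'E'
import sys
from fit import *
from scipy.spatial.transform import Rotation as Ro
yaw=.031;O=np.array([.533,.006,0])
s=bot.state();q=s['eef_rot'];R=Ro.from_quat([q[1],q[2],q[3],q[0]])
c,sn=np.cos(yaw),np.sin(yaw);Bx=np.array([[c,-sn,0],[sn,c,0],[0,0,1]])
print("t",s['time'],"box-frame mm",(Bx.T@(s['tcp_pos']-O)*1e3).round(1),"yaw",np.degrees(np.arctan2(*R.as_matrix()[[1,0],0])).round(2),"zax",R.as_matrix()[:,2].round(4),"F",s['wrist_force'].round(2),"open",round(s['opening'],4))
if len(sys.argv)>3:
    t=O+Bx@(np.array([float(v) for v in sys.argv[1:4]])*1e-3)
    print("tool cm",(R.inv().apply(t-s['tcp_pos'])*100).round(2),"world",t.round(4))
E
python3 to.py -53 -96 110
```

```text
time: 0.52
tcp_pos: [0.1478, -0.6071, 0.2309]
eef_rot: [-0.0, 1.0, 0.017, -0.0]
wrist_force: [-0.3, -0.0, -0.8]
opening: 0.0258
t 0.5167 box-frame mm [-404.  -600.8  230.9] yaw 1.9 zax [-1.e-04  6.e-04 -1.e+00] F [-0.26 -0.02 -0.8 ] open 0.0258
tool cm [ 35.21 -50.4   12.12] world [ 0.483  -0.0916  0.11  ]
```

```bash
python3 -m pendant '[0,0,0,2.2,-3.2,0,255, 0,0,0,2.2,-3.2,0,255, 0,0,0,2.2,-3.2,0,255, 0,0,0,2.2,-3.2,0,255, 0,0,0,2.2,-3.2,0,255]' >/dev/null;python3 -m pendant '[0,0,0,2.2,-3.2,0,255, 0,0,0,2.2,-3.2,0,255, 0,0,0,2.2,-3.2,0,255, 0,0,0,2.2,-3.2,0,255, 0,0,0,2.2,-3.2,0,255]' > /dev/null; python3 -m pendant '[0,0,0,2.2,-3.2,0,255, 0,0,0,2.2,-3.2,0,255, 0,0,0,2.2,-3.2,0,255, 0,0,0,2.2,-3.2,0,255, 0,0,0,2.2,-3.2,0,255]'; python3 to.py -53 -96 80
```

```text
time: 1.77
tcp_pos: [0.4634, -0.1153, 0.2316]
eef_rot: [0.0, 1.0, 0.016, 0.0]
wrist_force: [1.2, -0.9, 0.9]
opening: -0.0002
t 1.7667 box-frame mm [ -73.3 -119.1  231.6] yaw 1.89 zax [ 9.e-04 -4.e-04 -1.e+00] F [ 1.22 -0.86  0.89] open -0.0002
tool cm [ 2.02 -2.32 15.16] world [ 0.483  -0.0916  0.08  ]
```

```bash
python3 -m pendant '[0,0,0,2.2,-2.4,0,255, 0,0,0,0,0,4,255, 0,0,0,0,0,4,255, 0,0,0,0,0,4,255, 0,0,0,0,0,2,255]' >/dev/null; python3 -m pendant '[0,0,0,0,0,1,255, 0,0,0,0,0,0,255, 0,0,0,0,0,0,255, 0,0,0,0,0,0,255, 0,0,0,0,0,0,255]'; python3 to.py -53 -96 48
python3 - <<'E'
from fit import *
import cv2
for n in ("top","side"):
    a=bot.read_camera(n); cv2.imwrite(f"pics/{n}1.png",a)
print(bot.state()['wrist_force'])
E
```

```text
time: 2.6
tcp_pos: [0.4858, -0.0933, 0.0839]
eef_rot: [0.001, 1.0, 0.016, 0.002]
wrist_force: [-0.1, -0.0, 0.1]
opening: 0.0002
t 2.6 box-frame mm [-50.3 -97.8  83.9] yaw 1.79 zax [ 0.0044 -0.0015 -1.    ] F [-0.06 -0.03  0.08] open 0.0002
tool cm [-0.29 -0.18  3.59] world [ 0.483  -0.0916  0.048 ]
[-0.47196491 -0.88036298  0.64533479]
```

View pics/side1.png

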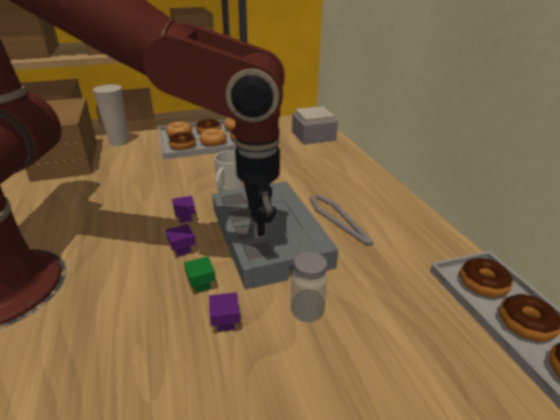

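```bash
python3 -m pendant '[0,0,0,-0.2,-0.2,1,255, 0,0,0,0,0,1,255, 0,0,0,0,0,0.6,255, 0,0,0,0,0,0,255, 0,0,0,0,0,0,255]'; python3 to.py -53 -96 48; python3 -m pendant '[0,0,0,0,0,0,255, 0,0,0,0,0,0,255, 0,0,0,0,0,0,255, 0,0,0,0,0,0,255, 0,0,0,0,0,0,255]'; python3 to.py -53 -96 48
```

```text
time: 3.12
tcp_pos: [0.4811, -0.0903, 0.0541]
eef_rot: [-0.0, 1.0, 0.016, -0.001]
wrist_force: [0.6, 0.1, 0.6]
opening: 0.0001
t 3.1167 box-frame mm [-54.9 -94.6  54.1] yaw 1.78 zax [-2.2e-03  8.0e-04 -1.0e+00] F [0.64 0.07 0.6 ] open 0.0001
tool cm [0.19 0.14 0.61] world [ 0.483  -0.0916  0.048 ]
time: 3.53
tcp_pos: [0.4822, -0.0907, 0.0556]
eef_rot: [0.0, 1.0, 0.016, 0.0]
wrist_force: [0.1, -0.9, -0.1]
opening: -0.0002
t 3.5333 box-frame mm [-53.8 -95.1  55.6] yaw 1.78 zax [ 5.e-04 -2.e-04 -1.e+00] F [ 0.05 -0.86 -0.06] open -0.0002
tool cm [0.08 0.09 0.76] world [ 0.483  -0.0916  0.048 ]
```

```bash
python3 -m pendant '[0,0,0,0,0,0.2,255, 0,0,0,0,0,0.2,255, 0,0,0,0,0,0.1,255, 0,0,0,0,0,0,255, 0,0,0,0,0,0,255]'; python3 to.py ;python3 -m pendant '[0,0,0,0,0,0.2,255, 0,0,0,0,0,0,255, 0,0,0,0,0,0,255, 0,0,0,0,0,0,255, 0,0,0,0,0,0,255]'; python3 to.py
```

```text
time: 3.95
tcp_pos: [0.4818, -0.0906, 0.0501]
eef_rot: [-0.0, 1.0, 0.016, -0.0]
wrist_force: [-0.6, -0.0, 0.5]
opening: 0.0001
t 3.95 box-frame mm [-54.2 -94.9  50.1] yaw 1.78 zax [-4.e-04  2.e-04 -1.e+00] F [-0.56 -0.05  0.46] open 0.0001
time: 4.37
tcp_pos: [0.4819, -0.0906, 0.0483]
eef_rot: [-0.0, 1.0, 0.016, -0.0]
wrist_force: [0.5, 0.8, 0.1]
opening: 0.0001
t 4.3667 box-frame mm [-54.1 -95.   48.3] yaw 1.78 zax [-1.e-04  0.e+00 -1.e+00] F [0.46 0.78 0.14] open 0.0001
```

Now 1 mm steps.

```bash
python3 -m pendant '[0,0,0,0,0,0.1,255, 0,0,0,0,0,0,255, 0,0,0,0,0,0,255, 0,0,0,0,0,0,255, 0,0,0,0,0,0,255]'; python3 to.py
```

```text
time: 4.78
tcp_pos: [0.4821, -0.0907, 0.048]
eef_rot: [0.0, 1.0, 0.016, -0.0]
wrist_force: [-2.6, 1.1, 4.9]
opening: -0.0002
t 4.7833 box-frame mm [-53.9 -95.   48. ] yaw 1.79 zax [-1.e-04 -1.e-04 -1.e+00] F [-2.62  1.07  4.9 ] open -0.0002
```

```bash
python3 -m pendant '[0,0,0,0,0,0.1,255, 0,0,0,0,0,0,255, 0,0,0,0,0,0,255, 0,0,0,0,0,0,255, 0,0,0,0,0,0,255]'; python3 to.py
```

```text
time: 5.2
tcp_pos: [0.4821, -0.0907, 0.048]
eef_rot: [-0.0, 1.0, 0.016, -0.0]
wrist_force: [-5.6, 1.6, 10.7]
opening: 0.0
t 5.2 box-frame mm [-53.9 -95.1  48. ] yaw 1.79 zax [-8.e-04  1.e-04 -1.e+00] F [-5.6   1.57 10.66] open 0.0
```

Pad 1 is rigid (z stays at 48.0, 10.7 N). On to pad 2.

```bash
python3 -m pendant '[0,0,0,0,0,-1,255, 0,0,0,0,0,0,255, 0,0,0,0,-3.2,0,255, 0,0,0,0,-3.2,0,255, 0,0,0,0,0,0,255]' >/dev/null; python3 -m pendant '[0,0,0,0,0,0,255, 0,0,0,0,0,0.4,255, 0,0,0,0,0,0.3,255, 0,0,0,0,0,0,255, 0,0,0,0,0,0,255]'; python3 to.py -53 -32 48;  python3 -m pendant '[0,0,0,0,0,0.1,255, 0,0,0,0,0,0,255, 0,0,0,0,0,0,255, 0,0,0,0,0,0,255, 0,0,0,0,0,0,255]'; python3 to.py
```

```text
time: 6.03
tcp_pos: [0.4796, -0.0273, 0.0488]
eef_rot: [-0.0, 1.0, 0.015, -0.0]
wrist_force: [-1.2, 1.0, 0.7]
opening: 0.0002
t 6.0333 box-frame mm [-54.4 -31.6  48.8] yaw 1.71 zax [-1.e-03  1.e-04 -1.e+00] F [-1.2   1.03  0.65] open 0.0002
tool cm [0.14 0.04 0.08] world [ 0.481  -0.0276  0.048 ]
time: 6.45
tcp_pos: [0.48, -0.0267, 0.0484]
eef_rot: [0.0, 1.0, 0.016, 0.0]
wrist_force: [0.2, 0.1, -0.3]
opening: 0.0002
t 6.45 box-frame mm [-53.9 -31.   48.4] yaw 1.78 zax [ 2.e-04 -0.e+00 -1.e+00] F [ 0.17  0.06 -0.34] open 0.0002
```

```bash
python3 -m pendant '[0,0,0,0,0,0.1,255, 0,0,0,0,0,0,255, 0,0,0,0,0,0,255, 0,0,0,0,0,0,255, 0,0,0,0,0,0,255]'; python3 to.py
```

```text
time: 6.87
tcp_pos: [0.4801, -0.0267, 0.0475]
eef_rot: [0.0, 1.0, 0.016, 0.0]
wrist_force: [-0.0, -0.7, 0.8]
opening: 0.0004
t 6.8667 box-frame mm [-53.9 -31.   47.5] yaw 1.78 zax [ 4.e-04 -1.e-04 -1.e+00] F [-0.03 -0.7   0.78] open 0.0004
```

```bash
python3 -m pendant '[0,0,0,0,0,0.1,255, 0,0,0,0,0,0,255, 0,0,0,0,0,0,255, 0,0,0,0,0,0,255, 0,0,0,0,0,0,255]'; python3 to.py
```

```text
time: 7.28
tcp_pos: [0.4802, -0.0267, 0.0465]
eef_rot: [0.0, 1.0, 0.016, 0.0]
wrist_force: [-0.6, 0.7, 1.7]
opening: 0.0
t 7.2833 box-frame mm [-53.8 -31.   46.5] yaw 1.78 zax [ 5.e-04 -1.e-04 -1.e+00] F [-0.55  0.74  1.74] open 0.0
```

Pad 2 gives (46.5 mm at 1.7 N). Push it fully in.

```bash
python3 -m pendant '[0,0,0,0,0,0.1,255, 0,0,0,0,0,0.1,255, 0,0,0,0,0,0.1,255, 0,0,0,0,0,0,255, 0,0,0,0,0,0,255]'; python3 to.py; python3 -m pendant '[0,0,0,0,0,0.1,255, 0,0,0,0,0,0.1,255, 0,0,0,0,0,0.1,255, 0,0,0,0,0,0,255, 0,0,0,0,0,0,255]'; python3 to.py
python3 - <<'E'
from fit import *
import cv2
cv2.imwrite("pics/side2.png",bot.read_camera("side"))
E
```

```text
time: 7.7
tcp_pos: [0.4801, -0.0267, 0.0433]
eef_rot: [0.0, 1.0, 0.016, 0.0]
wrist_force: [1.9, 0.3, 1.8]
opening: 0.0001
t 7.7 box-frame mm [-53.9 -31.   43.3] yaw 1.78 zax [ 4.e-04 -1.e-04 -1.e+00] F [1.88 0.35 1.81] open 0.0001
time: 8.12
tcp_pos: [0.4804, -0.0267, 0.0419]
eef_rot: [0.0, 1.0, 0.016, -0.0]
wrist_force: [-4.4, -0.3, 12.7]
opening: 0.0001
t 8.1167 box-frame mm [-53.6 -31.1  41.9] yaw 1.79 zax [-2.e-04 -1.e-04 -1.e+00] F [-4.43 -0.33 12.7 ] open 0.0001
```

View pics/side2.png

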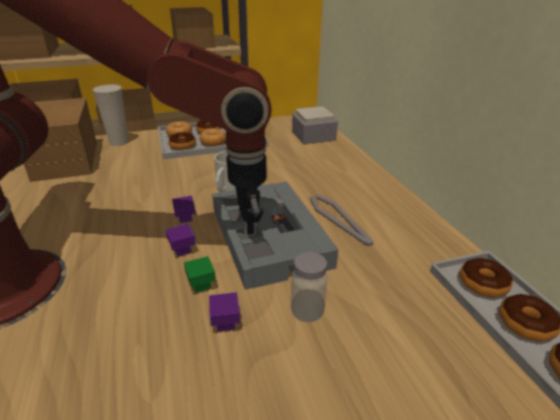

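Pad is fully in at 41.9 mm, and the picture shows the battery cavity exposed near (285,217). Lift clear, centre on the flap, and look.

```bash
python3 -m pendant '[0,0,0,0,0,-1,255, 0,0,0,0,0,-1.5,255, 0,0,0,0,0,-0.8,255, 0,0,0,0,-3,0,255, 0,0,0,0,0,0,255]'; python3 to.py 10 0 72
python3 - <<'E'
from fit import *
import cv2
a=bot.read_camera("side")[130:310,160:360];cv2.imwrite("pics/side3.png",cv2.convertScaleAbs(cv2.resize(a,None,fx=3,fy=3),alpha=1.6))
E
```

```text
time: 8.58
tcp_pos: [0.4787, 0.0057, 0.0735]
eef_rot: [-0.001, 1.0, 0.016, 0.0]
wrist_force: [-0.6, -0.7, -0.8]
opening: -0.0003
t 8.5833 box-frame mm [-54.3   1.4  73.5] yaw 1.86 zax [ 0.      0.0018 -1.    ] F [-0.63 -0.69 -0.79] open -0.0003
tool cm [6.43 0.15 0.15] world [0.543  0.0063 0.072 ]
```

View pics/side3.png

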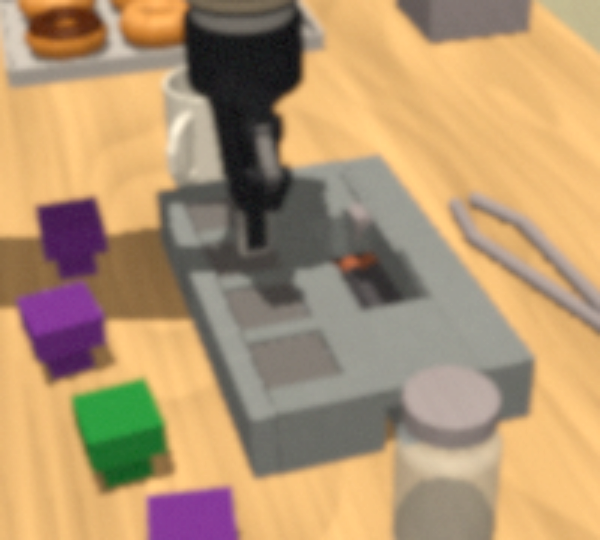

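```bash
python3 - <<'E'
from fit import *
import cv2
a=bot.read_camera("top");cv2.imwrite("pics/top3.png",cv2.convertScaleAbs(cv2.resize(a[130:290,180:400],None,fx=3.5,fy=3.5),alpha=1.8))
c,s=np.cos(.031),np.sin(.031)
w=lambda x,y,z:(.533+c*x-s*y,.006+s*x+c*y,z)
for th in (1.1,1.57,2.1):
    p=proj("side",[w(.056-.05*np.cos(th),y,.05+.05*np.sin(th)) for y in (.06,-.06)]+[w(.056,y,.05) for y in (.06,-.06)])
    print(th,((p-[160,130])*3).round().tolist())
E
```

```text
1.1 [[344.0, 163.0], [402.0, 246.0], [372.0, 209.0], [431.0, 295.0]]
1.57 [[373.0, 152.0], [434.0, 234.0], [372.0, 209.0], [431.0, 295.0]]
2.1 [[404.0, 155.0], [469.0, 236.0], [372.0, 209.0], [431.0, 295.0]]
```

View pics/top3.png

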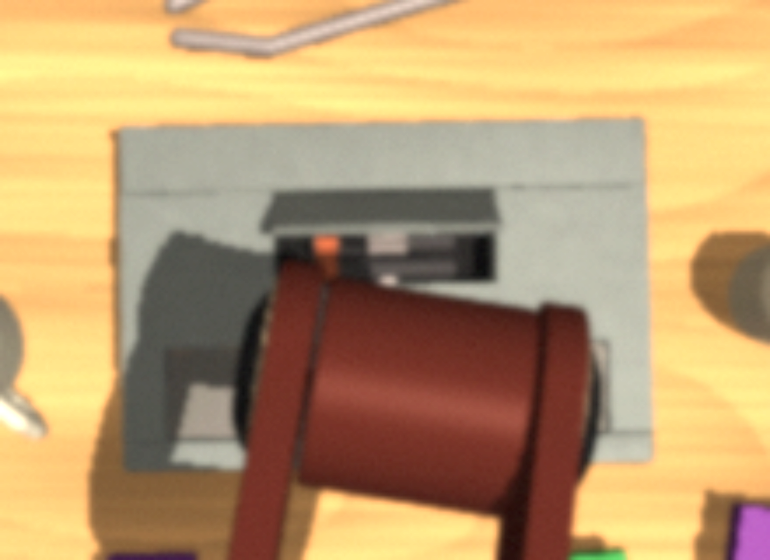

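Top view shows the flap ajar (free edge at row ~230, cols 262–500). Fingers are centred on it; push toward +x.

```bash
python3 -m pendant '[0,0,0,2.0,0,0,255, 0,0,0,2,0,0,255, 0,0,0,2,0,0,255, 0,0,0,1,0,0,255, 0,0,0,0.2,0,0,255]'; python3 to.py 48 0 73; python3 -m pendant '[0,0,0,0.4,0,0,255, 0,0,0,0.4,0,0,255, 0,0,0,0.4,0,0,255, 0,0,0,0.4,0,0,255, 0,0,0,0.2,0,0,255]'; python3 to.py 48 0 73
```

```text
time: 9.1
tcp_pos: [0.5519, 0.005, 0.073]
eef_rot: [0.0, 1.0, 0.015, -0.0]
wrist_force: [0.3, -0.6, -0.3]
opening: -0.0004
t 9.1 box-frame mm [18.9 -1.6 73. ] yaw 1.76 zax [-5.e-04 -2.e-04 -1.e+00] F [ 0.35 -0.6  -0.35] open -0.0004
tool cm [ 2.91 -0.16 -0.01] world [0.581  0.0075 0.073 ]
time: 9.52
tcp_pos: [0.5692, 0.0061, 0.0734]
eef_rot: [0.0, 1.0, 0.016, 0.0]
wrist_force: [0.3, 0.3, 0.8]
opening: 0.0
t 9.5167 box-frame mm [36.2 -1.  73.4] yaw 1.78 zax [ 4.e-04 -1.e-04 -1.e+00] F [0.31 0.25 0.76] open 0.0
tool cm [ 1.18 -0.1   0.04] world [0.581  0.0075 0.073 ]
```

```bash
python3 -m pendant '[0,0,0,0.3,0,0,255, 0,0,0,0.3,0,0,255, 0,0,0,0.3,0,0,255, 0,0,0,0.2,0,0,255, 0,0,0,0.1,0,0,255]'; python3 to.py 48 0 73
python3 - <<'E'
from fit import *
import cv2
a=bot.read_camera("side")[130:310,160:360];cv2.imwrite("pics/side4.png",cv2.convertScaleAbs(cv2.resize(a,None,fx=3,fy=3),alpha=1.6))
E
```

```text
time: 9.93
tcp_pos: [0.5813, 0.0065, 0.0733]
eef_rot: [0.0, 1.0, 0.016, 0.0]
wrist_force: [-0.7, 0.2, 0.4]
opening: 0.0001
t 9.9333 box-frame mm [48.3 -1.  73.3] yaw 1.79 zax [ 2.e-04 -0.e+00 -1.e+00] F [-0.67  0.2   0.36] open 0.0001
tool cm [-0.03 -0.1   0.03] world [0.581  0.0075 0.073 ]
```

View pics/side4.png

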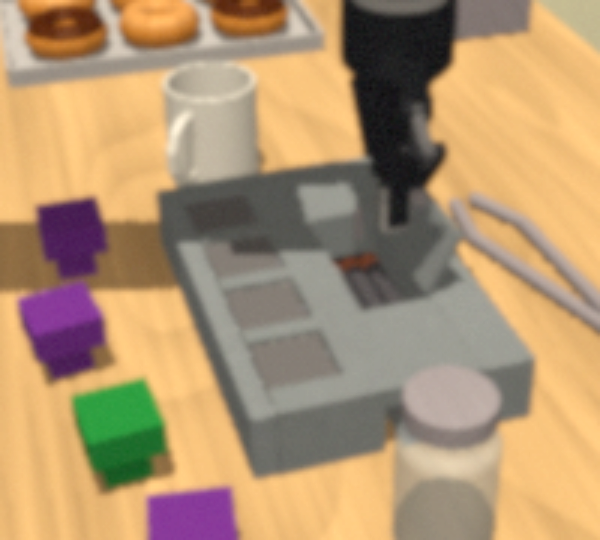

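The flap leans back past upright (its near corner at ~(460,232), predicted (469,236) for 2.1 rad). Withdraw and check.

```bash
python3 -m pendant '[0,0,0,-1.5,0,0,255, 0,0,0,-3.5,0,0,255, 0,0,0,-3.5,0,-1,255, 0,0,0,-3.5,0,-3,255, 0,0,0,-2,0,-3.5,255]'>/dev/null; python3 -m pendant '[0,0,0,-2,0,-3.5,255, 0,0,0,-3.5,0,-1,255, 0,0,0,-2,0,0,255, 0,0,0,0,0,0,255, 0,0,0,0,0,0,255]'; python3 to.py
python3 - <<'E'
from fit import *
import cv2
for n in ("top","side"):
  a=bot.read_camera(n);cv2.imwrite(f"pics/{n}5.png",cv2.convertScaleAbs(a,alpha=1.5))
  a=a[130:310,160:400];cv2.imwrite(f"pics/{n}5z.png",cv2.convertScaleAbs(cv2.resize(a,None,fx=3,fy=3),alpha=1.6))
c,s=np.cos(.031),np.sin(.031)
w=lambda x,y,z:(.533+c*x-s*y,.006+s*x+c*y,z)
for n in ("top","side"):
 for th in (1.57,1.8,2.1):
    p=proj(n,[w(.056-.05*np.cos(th),y,.05+.05*np.sin(th)) for y in (.06,-.06)])
    print(n,th,((p-[160,130])*3).round().tolist())
E
```

```text
time: 10.82
tcp_pos: [0.3692, -0.0001, 0.1909]
eef_rot: [0.0, 1.0, 0.015, 0.001]
wrist_force: [0.1, -0.1, 0.7]
opening: -0.0001
t 10.8167 box-frame mm [-163.9   -1.   190.9] yaw 1.76 zax [ 2.6e-03 -5.0e-04 -1.0e+00] F [ 0.05 -0.15  0.73] open -0.0001
top 1.57 [[291.0, 156.0], [489.0, 153.0]]
top 1.8 [[291.0, 138.0], [488.0, 134.0]]
top 2.1 [[291.0, 116.0], [487.0, 113.0]]
side 1.57 [[373.0, 152.0], [434.0, 234.0]]
side 1.8 [[387.0, 151.0], [450.0, 232.0]]
side 2.1 [[404.0, 155.0], [469.0, 236.0]]
```

View pics/side5z.png

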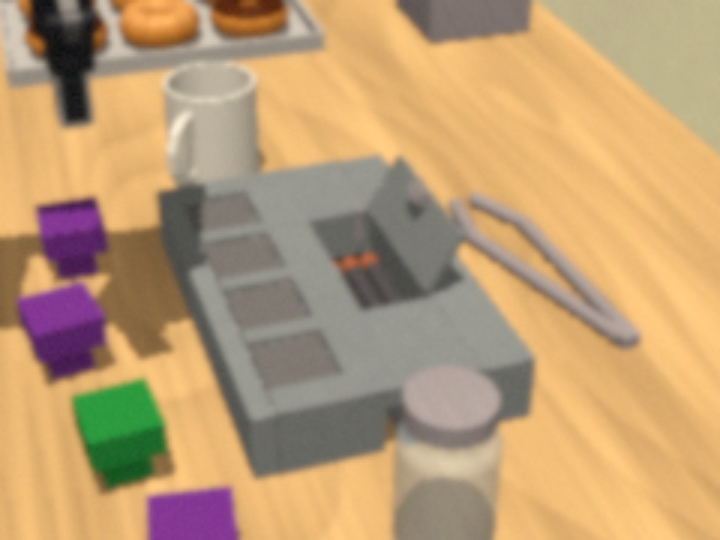

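View pics/top5z.png

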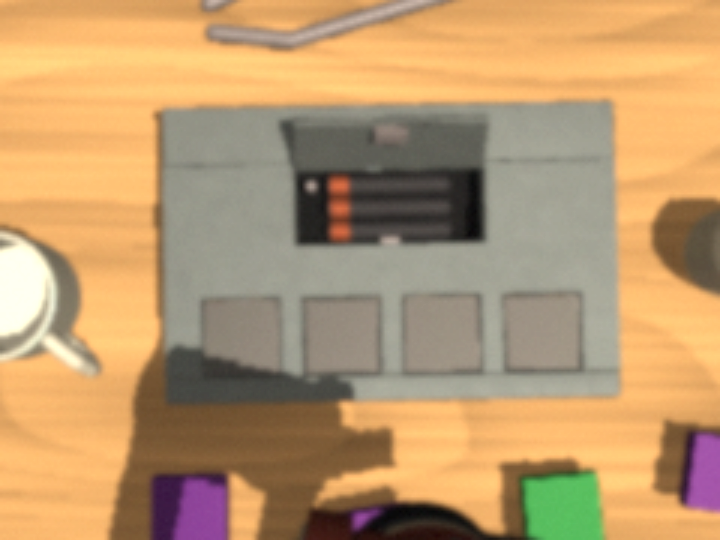

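View pics/top5.png

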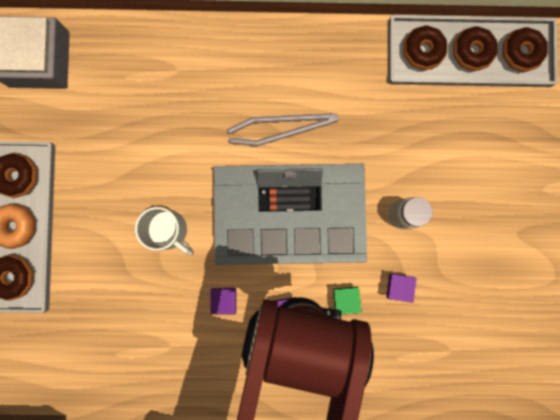

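The flap's edge is at row ~118 in the top zoom (115 predicted for 2.1 rad), so it rests at its stop. Mug (159,228), shaker (415,212) and tongs are where they were.

```bash
python3 -c "
from cell import bot
print(bot.job_done())"
```

```text
the job is handed in; nothing more can be done
None
```

The battery flap is fully open, and I handed the job in at about 11 s of the 56 s limit.

- **Finding the catch:** with closed fingertips, the first pad (recess_1) did not move at 48.0 mm height under 10.7 N. The second pad (recess_2) gave way at under 2 N. I pushed it in until it stopped at 41.9 mm, about 6 mm of travel and 12.7 N at the end, and the flap sprang ajar.
- **Opening the flap:** I pushed it over from the recess side with the outside of the closed fingers. The force readings stayed within noise.
- **Last checks:** with the arm withdrawn and touching nothing, the flap's edge in both cameras was within a few zoomed pixels of where 2.1 rad should appear. In the pictures, the mug, shaker and tongs are where they started.
- **Disagreement:** the side camera alone put the box about 12 mm off in y from the top camera. I used the joint fit, which sits close to the top camera's. The height where I touched pad 1 matched it, and so did the positions where the fingers met the pads.

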